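# Load the vial filling stand and hold its carriage under the funnel

## Robot

A 7-joint arm with a two-finger parallel gripper is mounted at the origin on a cart in front of the work surface, level with it; the furniture and walls round the work are solid. World frame = base frame: x ahead of the robot, y to its left, z up, the work surface at z = 0. Lengths are in m, angles in rad, forces in N, time in s.
With the tool pointing down it reaches from about 0.4 to 0.85 m from the base axis. Payload 4.5 kg.
Tool frame: the origin (TCP) lies at the very end of the fingers, on their centre line; the grasp point (between the pads) lies manip.grip_point_offset behind it (manip.grip_point_offset is the distance from the TCP to the grasp point, in m); z points along the fingers, y is the line along which they close (so a half turn about z gives the same grasp; the last joint's range is limited). The gripper opens to 88 mm and grips with 3 to 60 N. Pads are 18 mm wide; open, the fingers measure 123 mm over their backs; the gripper's body (75 mm by 187 mm) begins 45 mm behind the grasp point.
Start: joints at [-1.179, 0.689, -0.195, 1.565, 0.157, 0.902, -0.215], TCP at [0.219, 0.585, 0.239] pointing down, gripper open.
Joint ranges: [-3.01, 3.01], [-0.46, 2.08], [-1.47, 1.51], [0.13, 2.56], [-1, 4.14], [0.04, 2.09], [-2.66, 2.66]. Speed limits (rad/s): [2.57, 2.57, 3.14, 3.14, 3.14, 3.14, 3.14].

## Interface

Orientations are given as a rotation vector (axis times angle).
In Python, from bench import telemetry, vision, manip gives the robot as it stands.
- The arm moves only by the shell command python3 -m handwheel 'ROWS' [FORCE]. ROWS is JSON, a list of rows, each an object with "dp": the shift along the tool's x, y, z in m, a list of three; "twist": the turn, a rotation vector about the tool's x, y, z in degrees, a list of three; "grip": the finger opening in m, from 0 to 0.0881. In form: [{"dp": [x, y, z], "twist": [rx, ry, rz], "grip": grip}, ...]. A call has 1 to 12 rows; each row is the pose to reach, as a shift and turn from the pose commanded when the call began, along the tool's axes at that moment; what a row does not reach only later rows make up. A row lasts 1/12 s, in which the tool goes at most 41.7 mm and 7.16 degrees, less where a joint would pass 70% of its speed; a pose out of reach is approached as far as the arm can. A call with a gripper value outside its range is refused whole. The fingers move at their own pace and stop on an object; FORCE is the grip in N (left out, the last holds). Time passes only in rows, so rows that repeat a pose let the fingers close. It gives the time, the measured TCP pose, the force, the opening and the grip force at its end, in the units of the state.
- telemetry.get_obs(): the state, without advancing time (a new reading comes with each control period).
- vision.snapshot(name): name is "side" or "top" or "wrist"; returns a dict with "img" (480x640x3 uint8, red, green, blue), "intrinsics" (3x3 intrinsics, pixels), "k1" (the pictures are not rectified: a ray, as slopes to the right and down, at radius r is drawn at 1 + k1 r^2 times it, then the intrinsics apply), "eye" and "attitude" of the camera in the world. Camera axes: x right, y up, looking along -z (the intrinsics and any distortion apply to the point x, -y, -z); pixel columns grow to the right and rows downward; lengths in m; the calibration is good to about 2 mm. A picture is of the moment at which its call begins. There is no depth.
- manip.hand_in(): hands the job in; it is judged then, once.
The state is a dict: "t": time; "joints": joint angles; "qd": joint speeds; "tau": joint torques, N m; "tool_pos": TCP position; "tcp_rot": TCP orientation; "force": force on the tool from outside, world axes, zero at the start; "ft_torque": the same for the moment, N m; "width": finger opening in m; "gripper_force": force on a finger pad.
Only numpy, scipy, OpenCV 4.12 (cv2) and the standard library are available. Lean on these libraries where they do the work, as an engineer would, in place of code of your own. Each camera call takes 0.05 s, during which the arm holds its last target. There are 200 camera calls.

## Task

Get the filling stand ready so that I can pour the missing tablets into the open amber vial: seat the white collar whose bore fits the vial in the round pocket of the carriage, and stand the vial in it, keeping the vial upright all the way. Then pull the carriage by its black knob against its spring until its pointer meets the line on the base and the vial stands under the funnel, and finish while still holding it there, because it runs back as soon as you let go. Leave the other collar, the white tablet bottle and the nested paper cups where they are.

Things in the scene. Friction and masses are not known exactly. Their poses are not given: they have to be found in the camera images.
- stand: Filling stand, fixed to the worktop: grey base plate 140 x 330 x 11 mm with two steel guide rods, a carriage on them, and a steel funnel on a post behind. Origin under the plate; its long direction is its y axis, x points from the front (knob side) to the back; the plate spans x -50 to 90 mm, y -165 to 165 mm. The post (14 mm thick, 227 mm high) is at x 76, y -18 mm. The funnel (73 mm across its rim, rim at 202 mm high) is at x 0, y -18 mm.
- slide (a joint): Travel of the aluminium carriage along the stand's -y axis, in m: 0 at rest at the stand's +y end, 0.120 when its pointer meets the black line on the white strip and the vial is under the spout, 0.150 at the far stop (too far). A spring pulls it back to 0 all the time, with about 3 N at 0 and 7 N at 0.120, so it must be held.
- pocket (a point): Centre of the floor of the carriage's round pocket (48 mm wide, 8 mm deep). 32 mm above the worktop; it travels with the carriage and has the stand's axes. The carriage's flat top, 74 x 130 mm, is 8 mm above this point, and nothing else on it rises beside the pocket. At rest the pocket lies 120 mm from under the funnel.
- pull_knob (a point): Middle of the black pull knob on the carriage's front arm: an upright round knob 24 mm in diameter from 16 mm below to 15 mm above this point, which is 74 mm above the worktop, on a 14 mm stem, over the arm's top at 40 mm. Easily gripped from above. It travels with the carriage and has the stand's axes: pull along -y. From the pocket it lies 90 mm to the front (-x) and 70 mm along -y.
- spout (a point): Centre of the funnel's lower opening (19 mm wide), 128 mm above the worktop; fixed on the stand. The seated vial's mouth passes 14 mm below it.
- collar_wide: White plastic adapter collar with the wide bore, 40 mm, which takes the vial. It stands on its 45 mm wide, 8 mm high foot; above that is a plain round flange 54 mm in diameter and 20 mm high (28 mm in all). Origin at the centre of its underside, z up. Its foot drops into the carriage's pocket until the flange rests on the carriage's top and the underside on the pocket's floor. 50 g.
- collar_narrow: White plastic adapter collar with the narrow bore, 28 mm, for small vials, too narrow for this one; outside the same as the other collar. Origin at the centre of its underside. Not needed: leave it.
- vial: Open amber vial part filled with tablets, 35 mm in diameter, 82 mm high, standing. Origin at the centre of its underside, z up. It goes through the wide collar and stands on the pocket's floor, its rim then 114 mm above the worktop. 45 g.
- tablet_bottle: White capped tablet bottle, 48 mm in diameter, 88 mm high (cap 54 mm). Origin at the centre of its underside. Leave it.
- nested_cups: Three nested pleated paper dose cups, 38 mm wide at the rim, 35 mm high. Origin at the centre of the underside. Leave them.
Things that resemble listed ones, but are neither listed nor needed, are in the scene too. What is shaped like the collar_wide but green or red is not meant.

How it is judged:
On the way, in this order (a step that is already met when the one before it is completed fails the run):
1. the wide collar is seated in the carriage's pocket and the vial stands in it on the pocket's floor (horizontal distance between collar_wide and pocket below 0.0035 m and z of collar_wide in the frame of pocket below 0.003 m and angle between collar_wide's own z axis and vertical below 0.06 rad and horizontal distance between vial and pocket below 0.006 m and z of vial in the frame of pocket below 0.004 m and angle between vial's own z axis and vertical below 0.1 rad and value of joint slide below 0.03 m), for 0.2 s.
2. the carriage is pulled to the mark (value of joint slide between 0.114 and 0.126 m), for 0.3 s.
At the end, for the whole second after the job is handed in: In the last second the fingers hold the carriage (over 2 N) within 6 mm of the mark; the collar is seated level in the pocket (3.5 mm sideways, 3 mm high); the vial stands at rest and upright in it on the pocket's floor (6 mm, 4 mm), within 9 mm of the spout's axis, untouched (all of step 2 and contact force between the fingers and slide above 2 N and horizontal distance between collar_wide and pocket below 0.0035 m and z of collar_wide in the frame of pocket below 0.003 m and angle between collar_wide's own z axis and vertical below 0.06 rad and horizontal distance between vial and pocket below 0.006 m and z of vial in the frame of pocket below 0.004 m and angle between vial's own z axis and vertical below 0.1 rad and horizontal distance between vial and spout below 0.009 m and linear speed of vial below 0.02 m/s and not (contact force between the fingers and vial above 0.1 N)); the arm keeps its last pose, push and grip.
It fails at once if the open vial is tipped by more than 40 degrees (angle between vial's own z axis and vertical above 0.7 rad).
It fails at once if the narrow collar is shifted by more than 40 mm (distance of collar_narrow from where it was at the start of the episode above 0.04 m).
It fails at once if the white tablet bottle is shifted by more than 40 mm or knocked over (distance of tablet_bottle from where it was at the start of the episode above 0.04 m or angle between tablet_bottle's own z axis and vertical above 0.6 rad).
It fails at once if the nested paper cups are shifted by more than 40 mm or knocked over (distance of nested_cups from where it was at the start of the episode above 0.04 m or angle between nested_cups's own z axis and vertical above 0.6 rad).
It also fails if it takes over 64 s, if anything falls off the work surface, if the arm or the gripper's body presses on something with over 40 N, if the wrist force passes 120 N, or if a joint passes its speed limit or range.

## Working session

There is one attempt and no reset: what is moved stays moved. The work goes in short steps, Python scripts to look and compute and a shell command to move; the robot and the scene stay as the last step left them, time stands still between calls to the robot, and variables do not carry over. Pictures are saved under pics/ and viewed, at most 10 in all, crops included, and the job is handed in when it is done.

```bash
mkdir -p pics; ls; cat > h.py <<'E'
import numpy as np, cv2
from scipy.spatial.transform import Rotation as R
from bench import telemetry, vision, manip
def att(s):
    a=np.array(s["attitude"],float)
    if a.shape==(3,3): return a
    return R.from_rotvec(a).as_matrix() if a.size==3 else R.from_quat(a).as_matrix()
def snap(n,save=None):
    s=vision.snapshot(n)
    if save: cv2.imwrite(f"pics/{save}.png",s["img"][:,:,::-1])
    return s
def ray(s,u,v):
    K=np.array(s["intrinsics"]);d=np.array([(u-K[0,2])/K[0,0],(v-K[1,2])/K[1,1]])
    p=d.copy()
    for _ in range(30): p=d/(1+s["k1"]*(p@p))
    return att(s)@np.array([p[0],-p[1],-1.0])
def onplane(s,u,v,z):
    e=np.array(s["eye"]);r=ray(s,u,v);return e+r*(z-e[2])/r[2]
def proj(s,P):
    K=np.array(s["intrinsics"]);c=att(s).T@(np.array(P)-np.array(s["eye"]))
    p=np.array([c[0],-c[1]])/-c[2];p=p*(1+s["k1"]*(p@p))
    return K[0,0]*p[0]+K[0,2],K[1,1]*p[1]+K[1,2]
def rows(P,yaw=None):
    "shift in tool axes from present pose to world P"
    o=telemetry.get_obs();M=R.from_rotvec(o["tool_pos"]*0 if False else o["tcp_rot"]).as_matrix()
    return M.T@(np.array(P)-np.array(o["tool_pos"]))
E
python3 - <<'E'
from h import *
for n in("top","side","wrist"):
    s=snap(n,n+"0");print(n,s["eye"],np.round(att(s),3).tolist(),np.array(s["intrinsics"]).tolist(),s["k1"],np.shape(s["attitude"]))
o=telemetry.get_obs();print(o,manip.grip_point_offset)
print(R.from_rotvec(o["tcp_rot"]).as_matrix().round(3))
E
```

```text
pics
top [0.32280343 0.15626124 0.94352172] [[-0.014, 0.983, -0.181], [-1.0, -0.016, -0.011], [-0.014, 0.18, 0.983]] [[473.54510101063846, 0.0, 329.28979279811364], [0.0, 473.54510101063846, 238.29983003966447], [0.0, 0.0, 1.0]] -0.10634786276622102 (3,)
side [0.13409584 1.23359017 0.91283132] [[-0.941, 0.214, -0.263], [-0.339, -0.559, 0.757], [0.015, 0.801, 0.598]] [[604.5856319743656, 0.0, 320.5232294873138], [0.0, 604.5856319743656, 242.40494649072167], [0.0, 0.0, 1.0]] -0.08006362155107973 (3,)
wrist [0.1565796  0.60776874 0.38328554] [[0.349, -0.906, -0.241], [0.937, 0.336, 0.093], [-0.003, -0.258, 0.966]] [[432.80995831706184, 0.0, 313.2792289250305], [0.0, 432.80995831706184, 237.1534496612602], [0.0, 0.0, 1.0]] 0.002243652438952025 (3,)
{'t': 0.15, 'joints': array([-1.17920718,  0.68975817, -0.19452141,  1.56607385,  0.15730238,
        0.90250796, -0.21507855]), 'qd': array([-0.00086049, -0.00263778, -0.00098518, -0.00416711,  0.00021608,
        0.00058762,  0.00228374]), 'tau': array([-8.26592186e-04, -5.27865422e+01, -1.26881987e+00, -1.53587455e+01,
       -5.25750057e-02,  3.88464454e-03,  1.15210596e-04]), 'tool_pos': array([0.21875134, 0.58496924, 0.23812315]), 'tcp_rot': array([-5.58873747e-01, -3.09134635e+00,  2.12327522e-03]), 'force': array([1.32728972, 0.63822405, 0.42057029]), 'ft_torque': array([ 0.06060194, -0.00598591, -0.04925968]), 'gripper_force': 0.0, 'width': 0.08802500363563108} 0.0187
[[-0.937  0.35  -0.   ]
 [ 0.35   0.937 -0.001]
 [-0.    -0.001 -1.   ]]
```

View pics/top0.png

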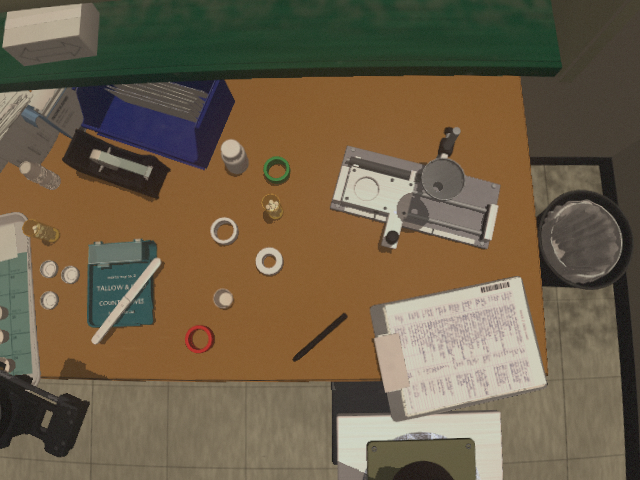

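View pics/side0.png

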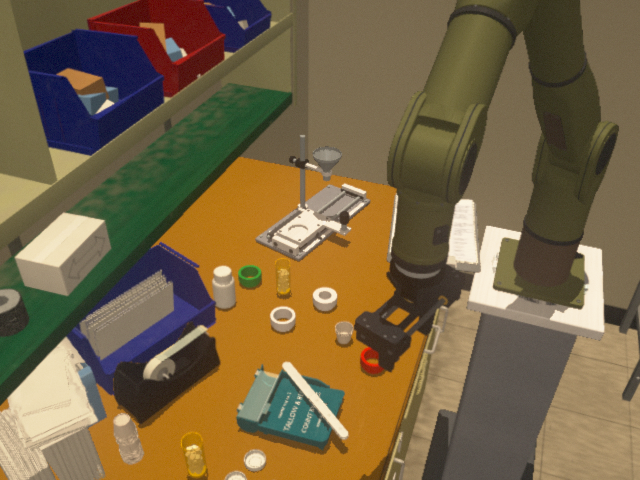

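The top view shows the wide collar at about (224,231), the narrow collar at (269,261), an amber vial at (272,207) and another amber object at (43,231). The stand runs from (335,180) to (500,220), with the pocket at (367,188) and the knob at (392,237). The side view agrees with this. Next I'll zoom in and measure.

```bash
python3 - <<'E'
from h import *
s=snap("top"); im=s["img"][:,:,::-1]
a=cv2.resize(im[130:300,190:420],None,fx=3,fy=3,interpolation=cv2.INTER_CUBIC)
w=snap("side")["img"][:,:,::-1]
cv2.imwrite("pics/c1.png",a)
b=np.hstack([cv2.resize(w[230:330,240:350],None,fx=4,fy=4),cv2.resize(w[400:480,120:210],(360,400))])[:, :800]
cv2.imwrite("pics/c2.png",b)
hsv=cv2.cvtColor(im,cv2.COLOR_BGR2HSV)
m=cv2.inRange(hsv,(0,0,110),(180,70,255)); m[:, :190]=0;m[:,420:]=0;m[:130]=0;m[320:]=0
for c in cv2.findContours(m,cv2.RETR_EXTERNAL,cv2.CHAIN_APPROX_NONE)[0]:
    A=cv2.contourArea(c)
    if 60<A<2500:
        M=cv2.moments(c);u,v=M['m10']/A,M['m01']/A
        print(round(A),round(u,1),round(v,1),cv2.boundingRect(c),onplane(s,u,v,.018).round(4))
for n,P in dict(sp=(367,188,.04),kn=(392,237,.089),vi=(272,203,.082),v2=(30,228,.082)).items(): print(n,onplane(s,*P).round(4))
E
```

```text
820 397.6 310.1 (370, 297, 50, 23) [0.3492 0.036  0.018 ]
142 224.6 298.5 (217, 290, 15, 17) [0.3761 0.3734 0.018 ]
535 268.8 260.7 (256, 248, 27, 27) [0.4497 0.2868 0.018 ]
514 223.6 230.2 (210, 218, 28, 26) [0.5127 0.3787 0.018 ]
174 352.5 210.3 (331, 203, 43, 15) [0.5493 0.1191 0.018 ]
430 232.1 151.9 (221, 140, 24, 25) [0.6786 0.3662 0.018 ]
sp [0.5888 0.0902 0.04  ]
kn [0.4803 0.0506 0.089 ]
vi [0.5504 0.2727 0.082 ]
v2 [0.5111 0.7542 0.082 ]
```

View pics/c1.png

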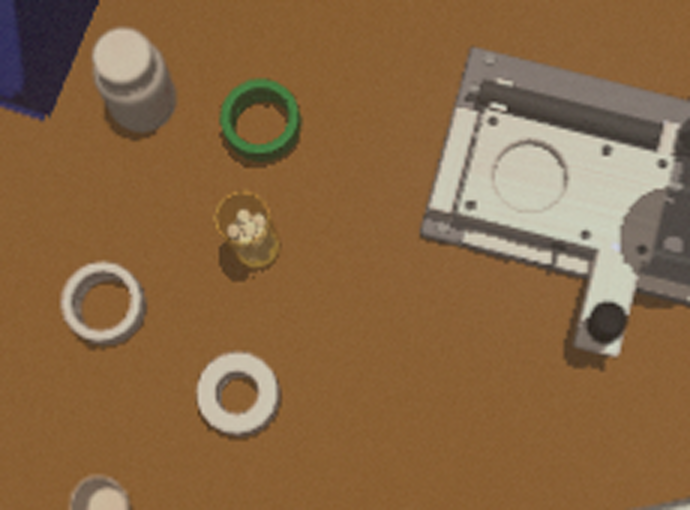

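View pics/c2.png

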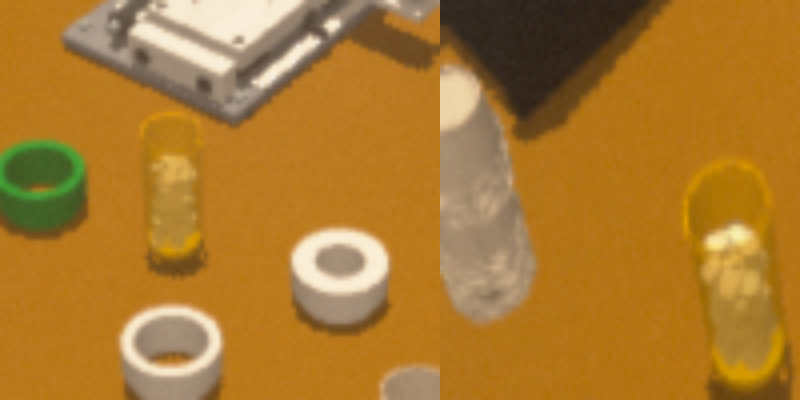

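```bash
python3 - <<'E'
from h import *
s=snap("top")
for n,P in dict(pocket=(366.5,189,.04),knob=(392,237.3,.089),vial=(270.7,202.7,.082)).items(): print(n,onplane(s,*P).round(4))
print(rows([.513,.379,.19]).round(4))
E
```

```text
pocket [0.5868 0.0912 0.04  ]
knob [0.4798 0.0506 0.089 ]
vial [0.551  0.2752 0.082 ]
[-0.3477 -0.0901  0.0485]
```

```bash
python3 -m handwheel '[{"dp":[-0.348,-0.090,0.0],"twist":[0,0,85],"grip":0.088},{"dp":[-0.348,-0.090,0.0],"twist":[0,0,85],"grip":0.088},{"dp":[-0.348,-0.090,0.0],"twist":[0,0,85],"grip":0.088},{"dp":[-0.348,-0.090,0.0],"twist":[0,0,85],"grip":0.088},{"dp":[-0.348,-0.090,0.0],"twist":[0,0,85],"grip":0.088},{"dp":[-0.348,-0.090,0.0],"twist":[0,0,85],"grip":0.088},{"dp":[-0.348,-0.090,0.0],"twist":[0,0,85],"grip":0.088},{"dp":[-0.348,-0.090,0.0],"twist":[0,0,85],"grip":0.088},{"dp":[-0.348,-0.090,0.0],"twist":[0,0,85],"grip":0.088},{"dp":[-0.348,-0.090,0.0],"twist":[0,0,85],"grip":0.088},{"dp":[-0.348,-0.090,0.048],"twist":[0,0,85],"grip":0.088},{"dp":[-0.348,-0.090,0.048],"twist":[0,0,85],"grip":0.088}]'
python3 - <<'E'
from h import *
o=telemetry.get_obs();print(o["t"],o["tool_pos"],R.from_rotvec(o["tcp_rot"]).as_matrix().round(3).tolist(),o["joints"].round(2))
s=snap("wrist","w1")
im=s["img"][:,:,::-1];hsv=cv2.cvtColor(im,cv2.COLOR_BGR2HSV)
m=cv2.inRange(hsv,(0,0,110),(180,80,255))
for c in cv2.findContours(m,cv2.RETR_EXTERNAL,cv2.CHAIN_APPROX_NONE)[0]:
    A=cv2.contourArea(c)
    if 400<A<20000:
        M=cv2.moments(c);u,v=M['m10']/A,M['m01']/A
        print(round(A),round(u,1),round(v,1),cv2.boundingRect(c),onplane(s,u,v,.018).round(4))
print([ (n,np.round(proj(s,P),0)) for n,P in dict(collar=(.513,.379,.028),vial=(.551,.275,.082)).items()])
E
```

```text
t: 1.3
tool_pos: [0.5116, 0.3774, 0.1865]
tcp_rot: [-2.507, -1.893, 0.01]
force: [-1.3, 0.3, -1.4]
width: 0.0876
gripper_force: 0.0
1.3 [0.51162315 0.37735648 0.18647964] [[0.274, 0.962, -0.005], [0.962, -0.274, -0.004], [-0.005, -0.004, -1.0]] [-0.81  0.77  0.18  1.59 -0.18  0.8  -0.83]
1609 470.8 436.7 (428, 423, 96, 24) [0.5872 0.1513 0.018 ]
2707 269.0 330.1 (234, 303, 69, 49) [0.4506 0.2943 0.018 ]
2253 139.3 263.9 (111, 239, 58, 53) [0.3717 0.3744 0.018 ]
4281 313.6 210.8 (277, 173, 74, 76) [0.5113 0.378  0.018 ]
8015 541.7 191.0 (477, 147, 129, 90) [0.675 0.347 0.018]
4539 103.4 25.8 (6, 0, 173, 63) [0.4113 0.5362 0.018 ]
[('collar', array([315., 212.])), ('vial', array([415., 365.]))]
```

View pics/w1.png

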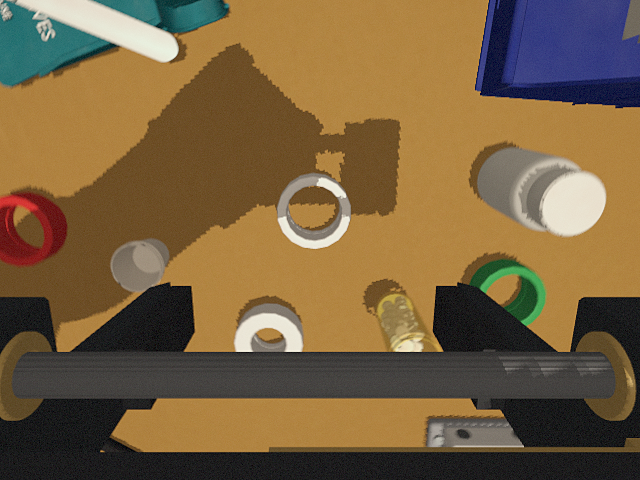

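The wrist view shows the wide collar at (314,211), with a position that agrees with the top camera. The vial is at about (400,320) and the narrow collar at (269,330). I'll descend on the wide collar.

```bash
python3 -m handwheel '[{"dp":[0.001,0,0.04],"twist":[0,0,0],"grip":0.088},{"dp":[0.001,0,0.08],"twist":[0,0,0],"grip":0.088},{"dp":[0.001,0,0.12],"twist":[0,0,0],"grip":0.088},{"dp":[0.001,0,0.155],"twist":[0,0,0],"grip":0.088},{"dp":[0.001,0,0.175],"twist":[0,0,0],"grip":0.088},{"dp":[0.001,0,0.175],"twist":[0,0,0],"grip":0.088},{"dp":[0.001,0,0.175],"twist":[0,0,0],"grip":0.088},{"dp":[0.001,0,0.175],"twist":[0,0,0],"grip":0.088}]'
python3 - <<'E'
from h import *
o=telemetry.get_obs();print(o["tool_pos"],R.from_rotvec(o["tcp_rot"]).as_matrix().round(4)[:,2])
s=snap("wrist")
print(proj(s,o["tool_pos"]),proj(s,[.5115,.378,.028]))
im=s["img"][:,:,::-1];hsv=cv2.cvtColor(im,cv2.COLOR_BGR2HSV)
m=cv2.inRange(hsv,(0,0,110),(180,80,255));m[345:]=0
for c in cv2.findContours(m,cv2.RETR_EXTERNAL,cv2.CHAIN_APPROX_NONE)[0]:
    if cv2.contourArea(c)>1500: print(cv2.contourArea(c),cv2.boundingRect(c))
cv2.imwrite("pics/w2.png",im)
E
```

```text
t: 2.02
tool_pos: [0.515, 0.3812, 0.0176]
tcp_rot: [-2.5, -1.903, -0.005]
force: [0.3, -0.8, -0.3]
width: 0.0878
gripper_force: 0.0
[0.51498716 0.38121844 0.01762301] [ 0.0027  0.0021 -1.    ]
(np.float64(313.4288207478109), np.float64(307.6316526773505)) (np.float64(306.1762856113768), np.float64(331.04563831717127))
12987.5 (230, 240, 154, 105)
```

View pics/w2.png

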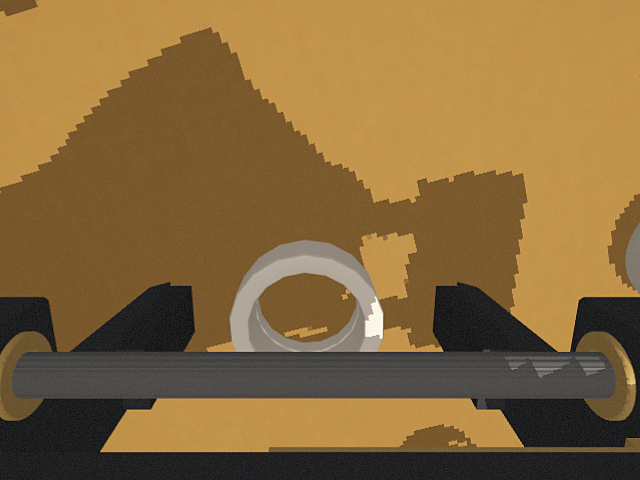

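The collar sits between the fingers: its ring is centred near column 307 with its top edge at row 240, and the finger gap is centred at column 314. I'll refine the offset before closing.

```bash
python3 - <<'E'
from h import *
o=telemetry.get_obs();T=R.from_rotvec(o["tcp_rot"]).as_matrix();p=o["tool_pos"]
s=snap("wrist")
top=onplane(s,307,240.5,.028); c=top-.027*T[:,0]
print(o["tool_pos"],c.round(4), "tool offset",(T.T@(c-p)).round(4))
for u,v in((230.5,318),(383.5,318)): print((T.T@(onplane(s,u,v,.028)-p)).round(4))
E
```

```text
[0.5152366 0.3813864 0.0180969] [0.5134 0.3829 0.0279] tool offset [ 0.001  -0.0022 -0.0098]
[ 0.0006 -0.0283 -0.01  ]
[ 0.0006  0.0239 -0.0098]
```

```bash
python3 -m handwheel '[{"dp":[0.001,-0.002,0.006],"twist":[0,0,0],"grip":0.088},{"dp":[0.001,-0.002,0.006],"twist":[0,0,0],"grip":0.088},{"dp":[0.001,-0.002,0.006],"twist":[0,0,0],"grip":0.05},{"dp":[0.001,-0.002,0.006],"twist":[0,0,0],"grip":0.05},{"dp":[0.001,-0.002,0.006],"twist":[0,0,0],"grip":0.05},{"dp":[0.001,-0.002,0.006],"twist":[0,0,0],"grip":0.05},{"dp":[0.001,-0.002,0.006],"twist":[0,0,0],"grip":0.05},{"dp":[0.001,-0.002,0.006],"twist":[0,0,0],"grip":0.05},{"dp":[0.001,-0.002,0.006],"twist":[0,0,0],"grip":0.05}]' 15
python3 - <<'E'
from h import *
o=telemetry.get_obs();T=R.from_rotvec(o["tcp_rot"]).as_matrix();p=o["tool_pos"]
print(T.round(4).tolist());print(rows([.575,.155,.24]).round(4))
E
```

```text
t: 2.87
tool_pos: [0.512, 0.3817, 0.0098]
tcp_rot: [2.501, 1.902, 0.0]
force: [-0.7, -0.2, -0.3]
width: 0.053
gripper_force: 14.9
[[0.2673, 0.9636, 0.0001], [0.9636, -0.2673, 0.0], [0.0, 0.0001, -1.0]]
[-0.2016  0.1213 -0.2302]
```

```bash
python3 -c "
from h import *
print(rows([.583,.085,.24]).round(4))"
python3 -m handwheel '[{"dp":[0,0,-0.04],"twist":[0,0,0],"grip":0.05},{"dp":[0,0,-0.08],"twist":[0,0,0],"grip":0.05},{"dp":[0,0,-0.12],"twist":[0,0,0],"grip":0.05},{"dp":[-0.03,0.015,-0.15],"twist":[0,0,0],"grip":0.05},{"dp":[-0.06,0.03,-0.17],"twist":[0,0,0],"grip":0.05},{"dp":[-0.095,0.05,-0.19],"twist":[0,0,0],"grip":0.05},{"dp":[-0.13,0.07,-0.21],"twist":[0,0,0],"grip":0.05},{"dp":[-0.165,0.09,-0.23],"twist":[0,0,0],"grip":0.05},{"dp":[-0.20,0.11,-0.23],"twist":[0,0,0],"grip":0.05},{"dp":[-0.235,0.13,-0.23],"twist":[0,0,0],"grip":0.05},{"dp":[-0.266,0.148,-0.23],"twist":[0,0,0],"grip":0.05},{"dp":[-0.266,0.148,-0.23],"twist":[0,0,0],"grip":0.05}]'
python3 -m handwheel '[{"dp":[0,0,0],"twist":[0,0,0],"grip":0.05},{"dp":[0,0,0],"twist":[0,0,0],"grip":0.05},{"dp":[0,0,0],"twist":[0,0,0],"grip":0.05}]'
python3 - <<'E'
from h import *
o=telemetry.get_obs();print(R.from_rotvec(o["tcp_rot"]).as_matrix().round(4).tolist())
s=snap("wrist","w3");s=snap("top","t3")
E
```

```text
[-0.2669  0.1477 -0.2302]
t: 3.87
tool_pos: [0.5854, 0.0733, 0.2405]
tcp_rot: [2.508, 1.879, -0.004]
force: [0.5, -1.7, -0.9]
width: 0.0532
gripper_force: 14.9
t: 4.12
tool_pos: [0.5829, 0.088, 0.2395]
tcp_rot: [-2.497, -1.904, -0.0]
force: [-0.9, 1.4, -0.4]
width: 0.0533
gripper_force: 14.9
[[0.2647, 0.9643, -0.0008], [0.9643, -0.2647, 0.0014], [0.0011, -0.0012, -1.0]]
```

View pics/w3.png

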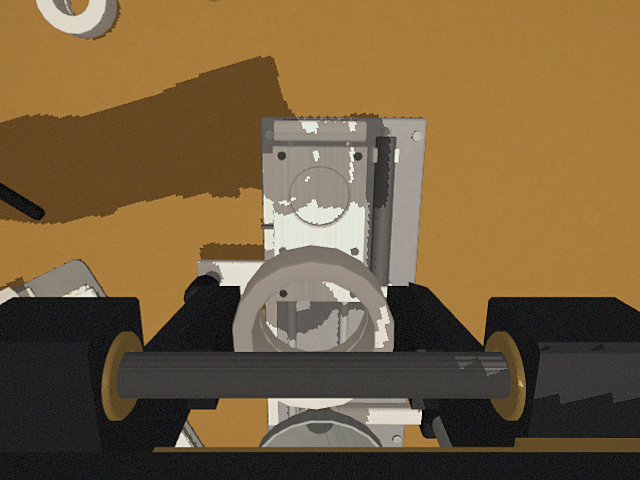

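The wrist view shows the pocket circle at about (320,196) with radius 30 px, and the stand's edges are parallel to the image columns. The held collar's top ring spans columns 233 to 394, with its far edge at row 246. Now I'll fit the pocket and the collar's position in the hand.

```bash
python3 - <<'E'
from h import *
o=telemetry.get_obs();T=R.from_rotvec(o["tcp_rot"]).as_matrix();p=o["tool_pos"]
s=snap("wrist");g=cv2.cvtColor(s["img"],cv2.COLOR_RGB2GRAY)
E=cv2.Canny(cv2.GaussianBlur(g,(3,3),0),20,60)
ys,xs=np.nonzero(E);c=np.array([320,196.]);r=30.
for tol in(5,3,2,1.5):
    d=np.hypot(xs-c[0],ys-c[1]);k=abs(d-r)<tol
    A=np.c_[2*xs[k],2*ys[k],np.ones(k.sum())];q=np.linalg.lstsq(A,xs[k]**2+ys[k]**2,rcond=None)[0];c=q[:2];r=np.sqrt(q[2]+c@c)
    print(k.sum(),c.round(2),r.round(2))
P=onplane(s,*c,.04);e=onplane(s,c[0]+r,c[1],.04);print("pocket",P.round(4),"diam",2*np.linalg.norm(e-P))
print("tool rel",(T.T@(P-p)).round(4))
# collar in hand: plane tool z=-0.018
def inhand(u,v,zt):
    w=p+T@np.array([0,0,zt]);r=ray(s,u,v);n=T[:,2];e=np.array(s["eye"]);return T.T@(e+r*((w-e)@n)/(r@n)-p)
col=s["img"][:,313].astype(int).sum(1)
print("column",[(i,col[i]) for i in range(238,290,2)])
for u,v in((313,246.5),(233,318),(394,318)): print(inhand(u,v,-.018).round(4))
# stand direction: left edge of carriage
for v in(160,170,180,190,200,210,220,230):
    row=g[v].astype(int);print(v,np.argmax(np.diff(row[255:268]))+255,np.argmax(np.diff(row[268:280]))+268,np.argmin(np.diff(row[415:430]))+415,np.argmax(abs(np.diff(row[415:432])))+415,end='; ')
E
```

```text
444 [319.28 195.48] 29.75
415 [318.97 195.54] 29.7
356 [318.98 195.65] 29.82
234 [319.16 195.74] 30.14
pocket [0.5893 0.0942 0.04  ] diam 0.04848120628906785
tool rel [0.0074 0.0046 0.1995]
column [(238, np.int64(662)), (240, np.int64(662)), (242, np.int64(668)), (244, np.int64(677)), (246, np.int64(301)), (248, np.int64(339)), (250, np.int64(348)), (252, np.int64(338)), (254, np.int64(344)), (256, np.int64(336)), (258, np.int64(339)), (260, np.int64(355)), (262, np.int64(409)), (264, np.int64(447)), (266, np.int64(438)), (268, np.int64(437)), (270, np.int64(428)), (272, np.int64(422)), (274, np.int64(422)), (276, np.int64(424)), (278, np.int64(424)), (280, np.int64(412)), (282, np.int64(421)), (284, np.int64(421)), (286, np.int64(421)), (288, np.int64(419))]
[ 0.0284 -0.0002 -0.018 ]
[ 0.0045 -0.0258 -0.018 ]
[ 0.0046  0.0258 -0.018 ]
160 262 274 423 423; 170 262 272 422 422; 180 262 271 421 421; 190 262 273 420 420; 200 262 272 420 420; 210 263 274 419 419; 220 262 273 418 418; 230 263 274 416 416;
```

```bash
python3 - <<'E'
from h import *
o=telemetry.get_obs();T=R.from_rotvec(o["tcp_rot"]).as_matrix();p=o["tool_pos"]
s=snap("wrist");g=cv2.cvtColor(s["img"],cv2.COLOR_RGB2GRAY)
def inhand(u,v,zt):
    w=p+T@np.array([0,0,zt]);r=ray(s,u,v);n=T[:,2];e=np.array(s["eye"]);return T.T@(e+r*((w-e)@n)/(r@n)-p)
print(inhand(313,261.5,-.018).round(4),inhand(313,245.5,.0018).round(4))
for v in(330,338): print(np.nonzero(abs(np.diff(g[v,225:405].astype(int)))>25)[0]+225)
print([(i,g[i,313]) for i in range(286,352,3)])
P=np.array([.5893,.0942,.04]);print(p,(T.T@(P-p)).round(4))
v=np.arange(150,235);u=np.array([np.argmin(np.diff(g[k,408:430].astype(int)))+408 for k in v])
q=[onplane(s,u[i],v[i],.011) for i in range(len(v))];q=np.array(q);print(np.degrees(np.arctan(np.polyfit(q[:,1],q[:,0],1)[0])), np.degrees(np.arctan2(T[0,0],T[1,0])))
E
```

```text
[ 0.0236 -0.0002 -0.018 ] [ 0.023  -0.0002  0.0018]
[231 232 251 270 271 276 281 283 307 337 338 339 362 373 374 378 385 393]
[231 232 233 251 286 287 289 295 337 338 339 348 360 373 374 375 387 393]
[(286, np.uint8(143)), (289, np.uint8(142)), (292, np.uint8(144)), (295, np.uint8(138)), (298, np.uint8(144)), (301, np.uint8(95)), (304, np.uint8(86)), (307, np.uint8(88)), (310, np.uint8(91)), (313, np.uint8(89)), (316, np.uint8(89)), (319, np.uint8(94)), (322, np.uint8(90)), (325, np.uint8(93)), (328, np.uint8(120)), (331, np.uint8(157)), (334, np.uint8(156)), (337, np.uint8(157)), (340, np.uint8(156)), (343, np.uint8(154)), (346, np.uint8(155)), (349, np.uint8(158))]
[0.58306757 0.08777692 0.23954754] [0.0077 0.0044 0.1995]
15.828610895393943 15.330650232613928
```

```bash
python3 -m handwheel '[{"dp":[0.0113,0.0044,0.035],"twist":[0,0,0],"grip":0.05},{"dp":[0.0113,0.0044,0.07],"twist":[0,0,0],"grip":0.05},{"dp":[0.0113,0.0044,0.105],"twist":[0,0,0],"grip":0.05},{"dp":[0.0113,0.0044,0.135],"twist":[0,0,0],"grip":0.05},{"dp":[0.0113,0.0044,0.16],"twist":[0,0,0],"grip":0.05},{"dp":[0.0113,0.0044,0.175],"twist":[0,0,0],"grip":0.05},{"dp":[0.0113,0.0044,0.18],"twist":[0,0,0],"grip":0.05},{"dp":[0.0113,0.0044,0.18],"twist":[0,0,0],"grip":0.05},{"dp":[0.0113,0.0044,0.18],"twist":[0,0,0],"grip":0.05},{"dp":[0.0113,0.0044,0.18],"twist":[0,0,0],"grip":0.05}]'
python3 - <<'E'
from h import *
print(rows([.5903,.0977,.052]).round(4)); s=snap("wrist","w4")
E
```

```text
t: 5.15
tool_pos: [0.5918, 0.096, 0.0611]
tcp_rot: [2.499, 1.901, 0.004]
force: [1.5, 0.9, -1.1]
width: 0.0531
gripper_force: 14.9
[ 0.0013 -0.0019  0.0091]
```

View pics/w4.png

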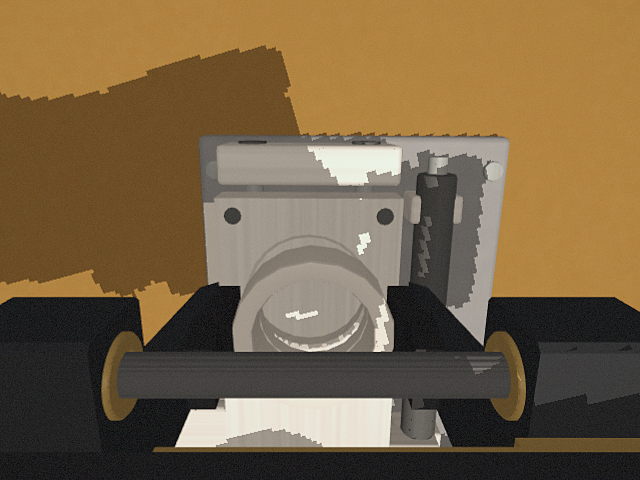

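The view shows the far pocket rim as an arc above the held collar, with its top at about (309,236), and the carriage screws at (232,215) and (385,215). I'll fit the arc on the z = 0.04 plane.

```bash
python3 - <<'E'
from h import *
from scipy.optimize import least_squares
o=telemetry.get_obs();T=R.from_rotvec(o["tcp_rot"]).as_matrix();p=o["tool_pos"]
s=snap("wrist");g=cv2.cvtColor(s["img"],cv2.COLOR_RGB2GRAY)
print([(v,int(g[v,309])) for v in range(228,254)])
pts=[]
for u in range(272,348,2):
    col=cv2.GaussianBlur(g,(1,3),0)[224:262,u].astype(int);d=np.diff(col);k=np.argmin(d[:30]);pts.append((u,k+224.5+.5,d[k]))
print([(a,b,int(c)) for a,b,c in pts])
Q=np.array([T.T@(onplane(s,a,b,.04)-p) for a,b,c in pts if c<-3])
f=lambda x:np.hypot(Q[:,0]-x[0],Q[:,1]-x[1])-.024
r=least_squares(f,[0,0],loss="soft_l1",f_scale=.0005);print("pocket in tool",r.x.round(4),np.median(abs(r.fun)))
w=lambda x:(T[:,:2]@x+p[:2]).round(4);print("world",w(r.x),"pose",p)
for zt,v in((-.018,261.5),(.0018,245.5)):
    pass
print([(v,int(g[v,313])) for v in range(240,268)])
E
```

```text
[(228, 148), (229, 150), (230, 150), (231, 150), (232, 149), (233, 148), (234, 142), (235, 126), (236, 133), (237, 151), (238, 151), (239, 151), (240, 152), (241, 151), (242, 155), (243, 153), (244, 151), (245, 134), (246, 118), (247, 121), (248, 124), (249, 126), (250, 125), (251, 124), (252, 123), (253, 122)]
[(272, np.float64(246.0), -10), (274, np.float64(244.0), -10), (276, np.float64(243.0), -9), (278, np.float64(254.0), -15), (280, np.float64(253.0), -14), (282, np.float64(252.0), -15), (284, np.float64(251.0), -16), (286, np.float64(250.0), -12), (288, np.float64(250.0), -17), (290, np.float64(249.0), -14), (292, np.float64(249.0), -15), (294, np.float64(248.0), -16), (296, np.float64(248.0), -15), (298, np.float64(247.0), -14), (300, np.float64(247.0), -14), (302, np.float64(247.0), -15), (304, np.float64(235.0), -11), (306, np.float64(235.0), -12), (308, np.float64(234.0), -10), (310, np.float64(245.0), -13), (312, np.float64(245.0), -13), (314, np.float64(245.0), -12), (316, np.float64(246.0), -13), (318, np.float64(246.0), -13), (320, np.float64(246.0), -11), (322, np.float64(247.0), -11), (324, np.float64(247.0), -13), (326, np.float64(247.0), -14), (328, np.float64(248.0), -14), (330, np.float64(247.0), -11), (332, np.float64(248.0), -14), (334, np.float64(248.0), -14), (336, np.float64(248.0), -11), (338, np.float64(249.0), -12), (340, np.float64(250.0), -10), (342, np.float64(251.0), -12), (344, np.float64(252.0), -13), (346, np.float64(253.0), -13)]
pocket in tool [-0.0062 -0.0005] 0.00044813424375542664Traceback (most recent call last):
  File "<stdin>", line 13, in <module>
  File "<stdin>", line 13, in <lambda>
ValueError: operands could not be broadcast together with shapes (3,) (2,)
```

```bash
python3 - <<'E'
from h import *
from scipy.optimize import least_squares
o=telemetry.get_obs();T=R.from_rotvec(o["tcp_rot"]).as_matrix();p=o["tool_pos"]
s=snap("wrist");g=cv2.GaussianBlur(cv2.cvtColor(s["img"],cv2.COLOR_RGB2GRAY),(3,3),0)
def fit(sel,z,rad):
    Q=np.array([T.T@(onplane(s,a,b,z)-p) for a,b in sel])
    r=least_squares(lambda x:np.hypot(Q[:,0]-x[0],Q[:,1]-x[1])-rad,[0,0],loss="soft_l1",f_scale=.0005);return r.x,np.median(abs(r.fun)),len(Q)
A=[];B=[]
for u in range(276,346):
    d=np.diff(g[226:262,u].astype(int));k=np.nonzero((d<-5)&(d<=np.r_[d[1:],0]))[0]
    if len(k)>=2 and k[-1]-k[0]>5: A.append((u,k[0]+226.7+.8));B.append((u,k[-1]+226.5))
print(A[::6],B[::6])
a=fit(A,.04,.024);b=fit(B,p[2]-.0018,.0266)
print("pocket tool",a,"collar tool",b)
d=T[:,:2]@(a[0]-b[0]);print("pocket world",p+T[:,:2]@a[0],"move tool",(a[0]-b[0]).round(4),p)
E
```

```text
[(276, np.float64(243.5)), (282, np.float64(240.5)), (288, np.float64(238.5)), (294, np.float64(236.5)), (300, np.float64(235.5)), (306, np.float64(235.5)), (312, np.float64(235.5)), (318, np.float64(235.5)), (324, np.float64(236.5)), (330, np.float64(238.5)), (336, np.float64(241.5)), (342, np.float64(244.5))] [(276, np.float64(255.5)), (282, np.float64(251.5)), (288, np.float64(249.5)), (294, np.float64(248.5)), (300, np.float64(247.5)), (306, np.float64(246.5)), (312, np.float64(245.5)), (318, np.float64(246.5)), (324, np.float64(247.5)), (330, np.float64(247.5)), (336, np.float64(248.5)), (342, np.float64(251.5))]
pocket tool (array([-0.00215498, -0.00200381]), np.float64(0.00012123358093082785), 70) collar tool (array([-0.00373262, -0.00022199]), np.float64(0.00013679798613109966), 70)
pocket world [0.58916772 0.0942455  0.06107791] move tool [ 0.0016 -0.0018] [0.59167438 0.09578686 0.06108489]
```

```bash
python3 -m handwheel '[{"dp":[0.0016,-0.0018,0.003],"twist":[0,0,0],"grip":0.05},{"dp":[0.0016,-0.0018,0.006],"twist":[0,0,0],"grip":0.05},{"dp":[0.0016,-0.0018,0.006],"twist":[0,0,0],"grip":0.05},{"dp":[0.0016,-0.0018,0.006],"twist":[0,0,0],"grip":0.05}]'
python3 -c "
from h import *
print(rows([.5892+.001,.0942+.0036,.0425]).round(4))"
python3 -m handwheel '[{"dp":[0,0,0.003],"twist":[0,0,0],"grip":0.05},{"dp":[0,0,0.006],"twist":[0,0,0],"grip":0.05},{"dp":[0,0,0.009],"twist":[0,0,0],"grip":0.05},{"dp":[0,0,0.011],"twist":[0,0,0],"grip":0.05},{"dp":[0,0,0.012],"twist":[0,0,0],"grip":0.05},{"dp":[0,0,0.012],"twist":[0,0,0],"grip":0.05}]'
```

```text
t: 5.63
tool_pos: [0.5891, 0.0977, 0.0535]
tcp_rot: [-2.5, -1.902, 0.001]
force: [1.1, 0.6, -1.6]
width: 0.0527
gripper_force: 14.9
[0.0004 0.001  0.011 ]
t: 6.13
tool_pos: [0.5892, 0.0973, 0.0417]
tcp_rot: [-2.501, -1.901, 0.001]
force: [0.1, -0.3, 0.6]
width: 0.0533
gripper_force: 14.9
```

```bash
python3 -m handwheel '[{"dp":[0,0,0],"twist":[0,0,0],"grip":0.07},{"dp":[0,0,0],"twist":[0,0,0],"grip":0.07},{"dp":[0,0,0],"twist":[0,0,0],"grip":0.07},{"dp":[0,0,-0.02],"twist":[0,0,0],"grip":0.07},{"dp":[0,0,-0.05],"twist":[0,0,0],"grip":0.07},{"dp":[0,0,-0.09],"twist":[0,0,0],"grip":0.07},{"dp":[0,0,-0.13],"twist":[0,0,0],"grip":0.07},{"dp":[0,0,-0.16],"twist":[0,0,0],"grip":0.07},{"dp":[0,0,-0.16],"twist":[0,0,0],"grip":0.07},{"dp":[0,0,-0.16],"twist":[0,0,0],"grip":0.07}]'
python3 - <<'E'
from h import *
o=telemetry.get_obs();print(o["tool_pos"]);s=snap("wrist","w5")
print(proj(s,[.5892,.0942,.06]),rows([.551,.275,.20]).round(4))
cv2.imwrite("pics/w5c.png",cv2.resize(s["img"][100:340,180:460,::-1],None,fx=2.5,fy=2.5))
E
```

```text
t: 6.97
tool_pos: [0.5906, 0.0979, 0.2036]
tcp_rot: [2.499, 1.901, 0.006]
force: [0.6, 0.8, -1.3]
width: 0.07
gripper_force: 0.0
[0.59057525 0.09793968 0.20364714]
(np.float64(312.0776332020898), np.float64(226.16539259651935)) [ 0.1605 -0.0842  0.002 ]
```

View pics/w5c.png

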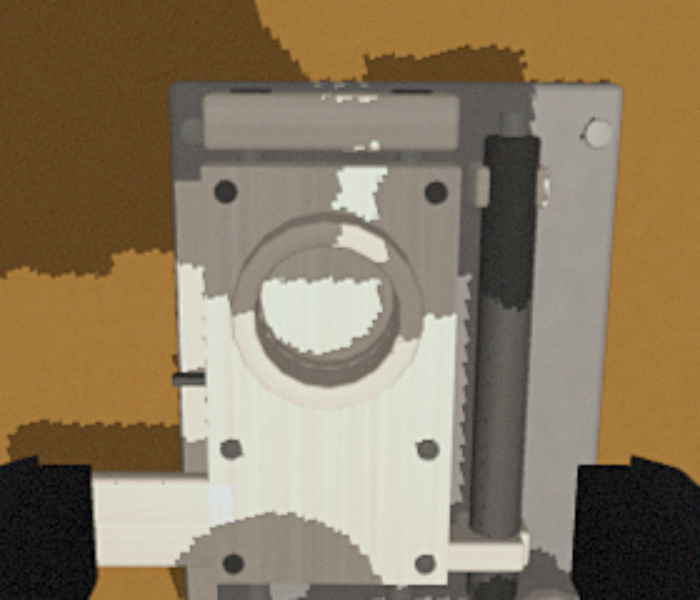

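The collar lies flat and concentric in the pocket, with its bore at about (311,223) where (312,226) was predicted. Next I'll move to the vial.

```bash
python3 -m handwheel '[{"dp":[0.04,-0.02,0],"twist":[0,0,0],"grip":0.07},{"dp":[0.075,-0.04,0],"twist":[0,0,0],"grip":0.07},{"dp":[0.11,-0.058,0],"twist":[0,0,0],"grip":0.07},{"dp":[0.14,-0.074,0],"twist":[0,0,0],"grip":0.07},{"dp":[0.16,-0.084,0.002],"twist":[0,0,0],"grip":0.07},{"dp":[0.16,-0.084,0.002],"twist":[0,0,0],"grip":0.07},{"dp":[0.16,-0.084,0.002],"twist":[0,0,0],"grip":0.07},{"dp":[0.16,-0.084,0.002],"twist":[0,0,0],"grip":0.07}]'
python3 - <<'E'
from h import *
from scipy.optimize import least_squares
o=telemetry.get_obs();T=R.from_rotvec(o["tcp_rot"]).as_matrix();p=o["tool_pos"]
s=snap("wrist","w6");im=s["img"][:,:,::-1];hsv=cv2.cvtColor(im,cv2.COLOR_BGR2HSV)
u0,v0=map(int,proj(s,[.551,.275,.082]));print(u0,v0)
for v in range(v0-60,v0+61,6): print(v,[tuple(map(int,hsv[v,u]))[:3] for u in range(u0-40,u0+41,8)])
cv2.imwrite("pics/w6c.png",cv2.resize(im[140:350,200:440],None,fx=2.5,fy=2.5))
E
```

```text
t: 7.68
tool_pos: [0.5508, 0.2725, 0.1983]
tcp_rot: [2.501, 1.9, -0.005]
force: [1.0, -0.9, -0.5]
width: 0.07
gripper_force: 0.0
312 225
165 [(18, 153, 107), (17, 172, 108), (18, 161, 106), (17, 164, 109), (15, 168, 108), (18, 168, 143), (17, 167, 174), (15, 162, 107), (16, 166, 106), (17, 163, 108), (17, 159, 111)]
171 [(17, 161, 108), (16, 172, 108), (18, 153, 108), (17, 154, 109), (19, 183, 99), (15, 159, 109), (18, 160, 178), (18, 157, 107), (16, 175, 105), (17, 168, 106), (17, 161, 109)]
177 [(17, 170, 108), (17, 166, 106), (18, 186, 103), (18, 166, 106), (17, 163, 103), (18, 163, 185), (16, 159, 136), (17, 181, 103), (18, 164, 107), (17, 155, 107), (18, 158, 108)]
183 [(17, 163, 108), (16, 168, 105), (17, 156, 108), (17, 157, 109), (18, 169, 136), (24, 154, 189), (21, 119, 182), (17, 179, 108), (17, 180, 105), (16, 161, 111), (17, 181, 103)]
189 [(16, 172, 105), (17, 176, 106), (17, 172, 110), (17, 146, 110), (19, 127, 144), (19, 123, 147), (20, 129, 150), (24, 155, 188), (17, 168, 105), (15, 153, 110), (17, 167, 113)]
195 [(17, 160, 105), (17, 173, 106), (18, 194, 104), (19, 1
[... 2115 characters left out ...]
8, 160, 174), (18, 164, 176), (18, 159, 175), (18, 168, 173), (18, 167, 174), (18, 153, 177), (18, 169, 172), (18, 160, 174), (18, 156, 177), (18, 158, 177)]
273 [(18, 157, 177), (18, 155, 174), (17, 161, 176), (18, 164, 174), (18, 156, 176), (18, 160, 177), (18, 156, 176), (18, 163, 174), (18, 166, 172), (18, 163, 174), (18, 159, 176)]
279 [(18, 159, 178), (17, 160, 177), (18, 165, 175), (17, 159, 175), (18, 165, 176), (18, 159, 175), (18, 169, 174), (17, 163, 175), (18, 156, 176), (18, 164, 174), (18, 157, 177)]
285 [(18, 161, 177), (18, 161, 177), (18, 171, 171), (18, 163, 175), (18, 162, 176), (18, 163, 177), (18, 158, 174), (17, 161, 177), (18, 163, 177), (17, 158, 177), (18, 160, 174)]
```

View pics/w6c.png

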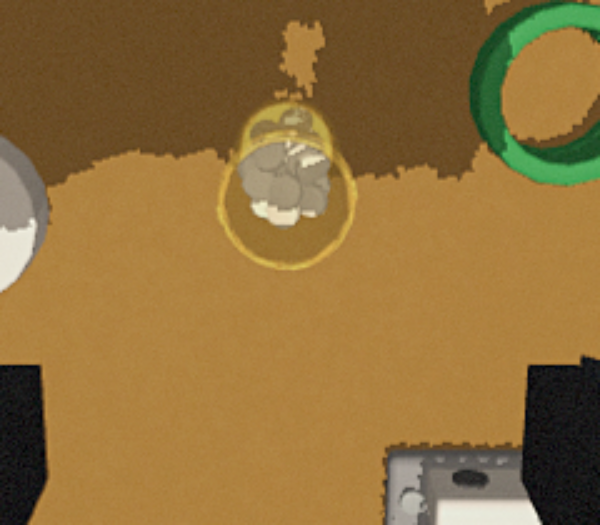

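The crop shows the vial rim as a clear circle centred at crop (287.5,200.5), which is (315,220) in the picture, with the base near (314.5,197). The green collar lies well clear to the right.

```bash
python3 - <<'E'
from h import *
o=telemetry.get_obs();T=R.from_rotvec(o["tcp_rot"]).as_matrix();p=o["tool_pos"]
s=snap("wrist")
c=onplane(s,315,220.2,.082);e=onplane(s,315+27.7,220.2,.082);print(c.round(4),2*np.linalg.norm(c-e),(T.T@(c-p)).round(4),onplane(s,314.5,197.3,0).round(4),p)
print(rows([c[0],c[1],.042]).round(4))
E
```

```text
[0.5538 0.2771 0.082 ] 0.03435943641604803 [0.0061 0.001  0.1167] [0.5536 0.2772 0.    ] [0.55133143 0.27184889 0.19869514]
[0.0061 0.0007 0.1571]
```

```bash
python3 -m handwheel '[{"dp":[0.006,0.001,0.03],"twist":[0,0,0],"grip":0.07},{"dp":[0.006,0.001,0.06],"twist":[0,0,0],"grip":0.07},{"dp":[0.006,0.001,0.09],"twist":[0,0,0],"grip":0.07},{"dp":[0.006,0.001,0.12],"twist":[0,0,0],"grip":0.07},{"dp":[0.006,0.001,0.145],"twist":[0,0,0],"grip":0.07},{"dp":[0.006,0.001,0.157],"twist":[0,0,0],"grip":0.07},{"dp":[0.006,0.001,0.157],"twist":[0,0,0],"grip":0.07},{"dp":[0.006,0.001,0.157],"twist":[0,0,0],"grip":0.07},{"dp":[0.006,0.001,0.157],"twist":[0,0,0],"grip":0.07}]'
python3 - <<'E'
from h import *
o=telemetry.get_obs();print(o["tool_pos"],R.from_rotvec(o["tcp_rot"]).as_matrix()[:,2].round(4),rows([.5537,.2771,.042]).round(4))
E
```

```text
t: 8.53
tool_pos: [0.5552, 0.2797, 0.0443]
tcp_rot: [2.501, 1.9, 0.004]
force: [0.2, 0.4, -0.5]
width: 0.0699
gripper_force: 0.0
[0.55519455 0.27970776 0.04428951] [ 0.0026  0.0011 -1.    ] [-0.0029 -0.0007  0.0023]
```

```bash
python3 -m handwheel '[{"dp":[-0.003,-0.0007,0.001],"twist":[0,0,0],"grip":0.07},{"dp":[-0.003,-0.0007,0.001],"twist":[0,0,0],"grip":0.06},{"dp":[-0.003,-0.0007,0.001],"twist":[0,0,0],"grip":0.045},{"dp":[-0.003,-0.0007,0.001],"twist":[0,0,0],"grip":0.03},{"dp":[-0.003,-0.0007,0.001],"twist":[0,0,0],"grip":0.03},{"dp":[-0.003,-0.0007,0.001],"twist":[0,0,0],"grip":0.03},{"dp":[-0.003,-0.0007,0.001],"twist":[0,0,0],"grip":0.03},{"dp":[-0.003,-0.0007,0.001],"twist":[0,0,0],"grip":0.03},{"dp":[-0.003,-0.0007,0.001],"twist":[0,0,0],"grip":0.03},{"dp":[-0.003,-0.0007,0.001],"twist":[0,0,0],"grip":0.03}]' 12
python3 - <<'E'
from h import *
o=telemetry.get_obs();print(o["tool_pos"],R.from_rotvec(o["tcp_rot"]).as_matrix()[:,2].round(4),rows([.5892,.0942,.16]).round(4))
E
```

```text
t: 9.37
tool_pos: [0.5524, 0.2771, 0.0418]
tcp_rot: [-2.501, -1.902, -0.0]
force: [-0.5, 0.6, 2.0]
width: 0.0334
gripper_force: 12.0
[0.55241803 0.27713256 0.04178864] [ 2.e-04  2.e-04 -1.e+00] [-0.1664  0.0843 -0.1182]
```

```bash
python3 -m handwheel '[{"dp":[0,0,-0.015],"twist":[0,0,0],"grip":0.03},{"dp":[0,0,-0.04],"twist":[0,0,0],"grip":0.03},{"dp":[0,0,-0.065],"twist":[0,0,0],"grip":0.03},{"dp":[0,0,-0.09],"twist":[0,0,0],"grip":0.03},{"dp":[0,0,-0.11],"twist":[0,0,0],"grip":0.03},{"dp":[-0.010,0.005,-0.12],"twist":[0,0,0],"grip":0.03},{"dp":[-0.028,0.014,-0.12],"twist":[0,0,0],"grip":0.03},{"dp":[-0.05,0.025,-0.12],"twist":[0,0,0],"grip":0.03},{"dp":[-0.072,0.037,-0.12],"twist":[0,0,0],"grip":0.03},{"dp":[-0.094,0.048,-0.12],"twist":[0,0,0],"grip":0.03},{"dp":[-0.114,0.058,-0.12],"twist":[0,0,0],"grip":0.03},{"dp":[-0.132,0.067,-0.12],"twist":[0,0,0],"grip":0.03}]'
python3 -c "
from h import *
print(rows([.5892,.0942,.16]).round(4))"
python3 -m handwheel '[{"dp":[-0.016,0.008,0],"twist":[0,0,0],"grip":0.03},{"dp":[-0.028,0.014,0],"twist":[0,0,0],"grip":0.03},{"dp":[-0.034,0.017,0],"twist":[0,0,0],"grip":0.03},{"dp":[-0.034,0.017,0],"twist":[0,0,0],"grip":0.03},{"dp":[-0.034,0.017,0],"twist":[0,0,0],"grip":0.03},{"dp":[-0.034,0.017,0],"twist":[0,0,0],"grip":0.03}]'
python3 - <<'E'
from h import *
from scipy.optimize import least_squares
o=telemetry.get_obs();T=R.from_rotvec(o["tcp_rot"]).as_matrix();p=o["tool_pos"]
s=snap("wrist","w7");g=cv2.cvtColor(s["img"],cv2.COLOR_RGB2GRAY);im=s["img"].astype(int)
print(p,T[:,2].round(4),rows([.5892,.0942,.16]).round(4))
# predicted pixels: held rim if at tool (0,0), collar top centre, far edge
print("rim far/near",proj(s,p+T@[.0175,0,-.040]),proj(s,p+T@[-.0175,0,-.040]),"base",proj(s,p+T@[.0175,0,.0418]))
C=np.array([.5892,.0942,.06]);print("collar far edge",proj(s,C+.027*T[:,0]*[1,1,0]),"bore far",proj(s,C+.02*T[:,0]*[1,1,0]))
for v in range(225,350,3): print(v,im[v,313].tolist(),end=' ')
E
```

```text
t: 10.37
tool_pos: [0.5812, 0.1287, 0.161]
tcp_rot: [2.502, 1.899, -0.003]
force: [-0.4, 0.5, -0.5]
width: 0.0336
gripper_force: 12.0
[-0.0311  0.017   0.001 ]
t: 10.87
tool_pos: [0.5885, 0.0964, 0.1615]
tcp_rot: [-2.498, -1.903, -0.001]
force: [0.4, 0.9, -1.3]
width: 0.0334
gripper_force: 12.0
[0.5885137  0.09637515 0.16150223] [-6.0e-04  1.3e-03 -1.0e+00] [-0.002   0.0012  0.0016]
rim far/near (np.float64(313.5078726495611), np.float64(309.6011211773973)) (np.float64(313.3001816182529), np.float64(423.0246496725583)) base (np.float64(313.4067215358717), np.float64(232.4055876691663))
collar far edge (np.float64(315.71063754948574), np.float64(193.97231270105934)) bore far (np.float64(315.67429260209656), np.float64(205.9576408624984))
225 [157, 150, 136] 228 [157, 147, 136] 231 [242, 245, 230] 234 [245, 248, 235] 237 [187, 173, 128] 240 [180, 155, 103] 243 [212, 194, 114] 246 [214, 197, 115] 249 [146, 122, 70] 252 [156, 129, 79] 255 [145, 121, 72] 258 [153, 128, 78] 261 [156, 129, 78] 264 [151, 126, 74] 267 [155, 129, 80] 270 [150, 125, 75] 273 [150, 122, 70] 276 [153, 127, 78] 279 [152, 128, 78] 282 [143, 117, 71] 285 [147, 122, 75] 288 [148, 123, 75] 291 [150, 127, 72] 294 [148, 124, 76] 297 [137, 110, 60] 300 [200, 167, 89] 303 [189, 158, 85] 306 [144, 118, 68] 309 [163, 135, 77] 312 [200, 175, 94] 315 [171, 156, 124] 318 [146, 132, 105] 321 [174, 159, 128] 324 [172, 158, 129] 327 [173, 157, 126] 330 [171, 156, 126] 333 [170, 157, 125] 336 [171, 157, 127] 339 [170, 154, 124] 342 [166, 152, 121] 345 [162, 146, 116] 348 [166, 151, 122]
```

```bash
python3 - <<'E'
from h import *
from scipy.optimize import least_squares
o=telemetry.get_obs();T=R.from_rotvec(o["tcp_rot"]).as_matrix();p=o["tool_pos"]
s=snap("wrist");g=cv2.cvtColor(s["img"],cv2.COLOR_RGB2GRAY).astype(int)
C=np.array([.5892,.0942,.06])
print([ (r,z,np.round(proj(s,[*(C+r*T[:,0])[:2],z])[1],1)) for r,z in((.027,.04),(.027,.06),(.02,.06),(.02,.032))])
print([(v,g[v,312:320].mean().round()) for v in range(172,238)])
r=s["img"].astype(int);d=r[:,:,0]-r[:,:,2]
for v in(242,250,258,266): k=np.nonzero(d[v]>45)[0];k=k[(k>200)&(k<420)];print(v,k.min(),k.max(),end='; ')
q=np.nonzero
for v in(205,212,220):
    print(v,[(int(i),int(g[v,i+1]-g[v,i])) for i in range(240,390) if abs(g[v,i+1]-g[v,i])>14])
E
```

```text
[(0.027, 0.04, np.float64(188.9)), (0.027, 0.06, np.float64(194.1)), (0.02, 0.06, np.float64(206.1)), (0.02, 0.032, np.float64(197.9))]
[(172, np.float64(154.0)), (173, np.float64(154.0)), (174, np.float64(154.0)), (175, np.float64(154.0)), (176, np.float64(155.0)), (177, np.float64(154.0)), (178, np.float64(154.0)), (179, np.float64(154.0)), (180, np.float64(153.0)), (181, np.float64(154.0)), (182, np.float64(153.0)), (183, np.float64(154.0)), (184, np.float64(154.0)), (185, np.float64(153.0)), (186, np.float64(154.0)), (187, np.float64(154.0)), (188, np.float64(154.0)), (189, np.float64(156.0)), (190, np.float64(149.0)), (191, np.float64(127.0)), (192, np.float64(123.0)), (193, np.float64(124.0)), (194, np.float64(125.0)), (195, np.float64(129.0)), (196, np.float64(147.0)), (197, np.float64(161.0)), (198, np.float64(161.0)), (199, np.float64(160.0)), (200, np.float64(158.0)), (201, np.float64(157.0)), (202, np.float64(156.0)), (203, np.float64(154.0)), (204, np.float64(155.0)), (205, np.float64(149.0)), (206, np.float64(142.0)), (207, np.float64(143.0)), (208, np.float64(154.0)), (
[... 523 characters left out ...]
, np.float64(150.0)), (230, np.float64(163.0)), (231, np.float64(174.0)), (232, np.float64(172.0)), (233, np.float64(172.0)), (234, np.float64(179.0)), (235, np.float64(181.0)), (236, np.float64(157.0)), (237, np.float64(144.0))]
242 201 333; 250 201 342; 258 201 346; 266 201 348; 205 [(244, 44), (245, 59), (246, -16), (281, -24), (282, -23), (342, -15), (345, 22), (346, 16), (356, 37), (357, 68), (374, -116), (375, -38), (383, -36), (384, -28)]
212 [(245, 54), (276, -22), (278, 18), (279, 20), (295, 16), (348, -22), (351, 31), (354, 28), (355, 64), (374, -153), (383, -53)]
220 [(245, 36), (246, 50), (274, 19), (286, -20), (287, 22), (373, -18), (374, -47), (382, -16), (383, -37), (387, 15)]
```

```bash
python3 -c "
from h import *
print(rows([.5894,.0950,.106]).round(4))"
python3 -m handwheel '[{"dp":[-0.0005,0.001,0.01],"twist":[0,0,0],"grip":0.03},{"dp":[-0.0005,0.001,0.025],"twist":[0,0,0],"grip":0.03},{"dp":[-0.0005,0.001,0.04],"twist":[0,0,0],"grip":0.03},{"dp":[-0.0005,0.001,0.05],"twist":[0,0,0],"grip":0.03},{"dp":[-0.0005,0.001,0.055],"twist":[0,0,0],"grip":0.03},{"dp":[-0.0005,0.001,0.055],"twist":[0,0,0],"grip":0.03},{"dp":[-0.0005,0.001,0.055],"twist":[0,0,0],"grip":0.03},{"dp":[-0.0005,0.001,0.055],"twist":[0,0,0],"grip":0.03}]'
python3 -c "
from h import *
print(rows([.5894,.0950,.0745]).round(4))"
```

```text
[-0.0012  0.0012  0.0556]
t: 11.63
tool_pos: [0.5903, 0.094, 0.1073]
tcp_rot: [2.5, 1.901, 0.002]
force: [1.3, 0.3, -0.6]
width: 0.0337
gripper_force: 12.0
[ 0.0007 -0.0012  0.0328]
```

```bash
python3 -m handwheel '[{"dp":[0.0007,-0.001,0.004],"twist":[0,0,0],"grip":0.03},{"dp":[0.0007,-0.001,0.009],"twist":[0,0,0],"grip":0.03},{"dp":[0.0007,-0.001,0.014],"twist":[0,0,0],"grip":0.03},{"dp":[0.0007,-0.001,0.019],"twist":[0,0,0],"grip":0.03},{"dp":[0.0007,-0.001,0.024],"twist":[0,0,0],"grip":0.03},{"dp":[0.0007,-0.001,0.028],"twist":[0,0,0],"grip":0.03},{"dp":[0.0007,-0.001,0.031],"twist":[0,0,0],"grip":0.03},{"dp":[0.0007,-0.001,0.031],"twist":[0,0,0],"grip":0.03},{"dp":[0.0007,-0.001,0.031],"twist":[0,0,0],"grip":0.03}]'
```

```text
t: 12.38
tool_pos: [0.5889, 0.0948, 0.0755]
tcp_rot: [-2.501, -1.901, 0.0]
force: [-0.6, 0.0, -0.3]
width: 0.0336
gripper_force: 12.0
```

```bash
python3 -m handwheel '[{"dp":[0,0,0.001],"twist":[0,0,0],"grip":0.03},{"dp":[0,0,0.002],"twist":[0,0,0],"grip":0.03},{"dp":[0,0,0.002],"twist":[0,0,0],"grip":0.03},{"dp":[0,0,0.002],"twist":[0,0,0],"grip":0.03}]'
python3 -m handwheel '[{"dp":[0,0,0],"twist":[0,0,0],"grip":0.04},{"dp":[0,0,0],"twist":[0,0,0],"grip":0.05},{"dp":[0,0,0],"twist":[0,0,0],"grip":0.06},{"dp":[0,0,0],"twist":[0,0,0],"grip":0.06},{"dp":[0,0,-0.02],"twist":[0,0,0],"grip":0.06},{"dp":[0,0,-0.05],"twist":[0,0,0],"grip":0.06},{"dp":[0,0,-0.09],"twist":[0,0,0],"grip":0.06},{"dp":[0,0,-0.13],"twist":[0,0,0],"grip":0.06},{"dp":[0,0,-0.14],"twist":[0,0,0],"grip":0.06},{"dp":[0,0,-0.14],"twist":[0,0,0],"grip":0.06},{"dp":[0,0,-0.14],"twist":[0,0,0],"grip":0.06}]'
python3 - <<'E'
from h import *
o=telemetry.get_obs();T=R.from_rotvec(o["tcp_rot"]).as_matrix();p=o["tool_pos"]
s=snap("wrist","w8");im=s["img"].astype(int);g=cv2.cvtColor(s["img"],cv2.COLOR_RGB2GRAY).astype(int)
C=np.array([.5892,.0942])
for r,z in((.027,.04),(.027,.06),(.0175,.114),(-.0175,.114),(-.027,.06)): print(r,z,np.round(proj(s,[*(C+r*T[:2,0]),z]),1))
for a,z in((-.0175,.114),(.0175,.114)): print("lr",np.round(proj(s,[*(C+a*T[:2,1]),z]),1))
d=im[:,:,0]-im[:,:,2]
m=(d>35).astype(np.uint8);m[:,:230]=0;m[:,400:]=0
ns,l,st,ce=cv2.connectedComponentsWithStats(m)
for k in range(1,ns):
    if st[k,4]>60: print(st[k],ce[k].round(1))
print([(v,int(g[v,313]),int(d[v,313])) for v in range(176,300,2)])
E
```

```text
t: 12.72
tool_pos: [0.589, 0.0948, 0.0738]
tcp_rot: [2.501, 1.902, 0.0]
force: [0.2, 0.0, -0.8]
width: 0.0335
gripper_force: 12.0
t: 13.63
tool_pos: [0.5887, 0.0949, 0.2137]
tcp_rot: [-2.5, -1.902, -0.001]
force: [0.1, 0.4, -0.0]
width: 0.0605
gripper_force: 0.0
0.027 0.04 [314.2 176. ]
0.027 0.06 [314.3 179.6]
0.0175 0.114 [314.5 208.4]
-0.0175 0.114 [314.4 266. ]
-0.027 0.06 [314.1 254.3]
lr [284.6 237.7]
lr [344.3 237.7]
[  230     0   170   280 25270] [304.1  83.5]
[ 285  190   59   74 3307] [313.9 228.2]
[230 316  28  36 952] [243.8 334.1]
[ 230  398  170   54 2350] [270.  431.9]
[(176, 143, 18), (178, 113, 20), (180, 117, 20), (182, 150, 25), (184, 144, 20), (186, 143, 21), (188, 145, 21), (190, 115, 29), (192, 160, 108), (194, 159, 96), (196, 110, 68), (198, 116, 70), (200, 123, 70), (202, 119, 73), (204, 112, 68), (206, 151, 109), (208, 141, 95), (210, 134, 78), (212, 121, 36), (214, 124, 39), (216, 125, 41), (218, 127, 38), (220, 131, 42), (222, 129, 39), (224, 149, 45), (226, 145, 45), (228, 145, 46), (230, 145, 44), (232, 140, 45), (234, 195, 49), (236, 208, 48), (238, 210, 50), (240, 210, 49), (242, 197, 54), (244, 131, 41), (246, 138, 62), (248, 161, 54), (250, 158, 55), (252, 159, 58), (254, 163, 56), (256, 162, 51), (258, 165, 49), (260, 159, 58), (262, 191, 69), (264, 222, 17), (266, 226, 10), (268, 225, 11), (270, 223, 11), (272, 224, 11), (274, 225, 10), (276, 224, 10), (278, 225, 11), (280, 225, 12), (282, 224, 10), (284, 223, 11), (286, 222, 11), (288, 226, 11), (290, 224, 13), (292, 224, 13), (294, 223, 13), (296, 225, 13), (298, 226, 14)]
```

The vial's rim spans columns 285 to 344 and rows 206 to 263, centred on the pocket at the right scale, so it stands seated. Next I'll go to the knob, turning the hand by 90°.

```bash
python3 -c "
from h import *
print(rows([.4837,.0510,.16]).round(4))"
python3 -m handwheel '[{"dp":[-0.02,-0.025,0],"twist":[0,0,-90],"grip":0.06},{"dp":[-0.04,-0.05,0],"twist":[0,0,-90],"grip":0.06},{"dp":[-0.06,-0.075,0],"twist":[0,0,-90],"grip":0.06},{"dp":[-0.07,-0.09,0],"twist":[0,0,-90],"grip":0.06},{"dp":[-0.07,-0.09,0],"twist":[0,0,-90],"grip":0.06},{"dp":[-0.07,-0.09,0],"twist":[0,0,-90],"grip":0.06},{"dp":[-0.07,-0.09,0],"twist":[0,0,-90],"grip":0.06},{"dp":[-0.07,-0.09,0],"twist":[0,0,-90],"grip":0.06},{"dp":[-0.07,-0.09,0],"twist":[0,0,-90],"grip":0.06},{"dp":[-0.07,-0.09,0],"twist":[0,0,-90],"grip":0.06},{"dp":[-0.07,-0.09,0],"twist":[0,0,-90],"grip":0.06},{"dp":[-0.07,-0.09,0],"twist":[0,0,-90],"grip":0.06}]'
python3 -m handwheel '[{"dp":[0,0,0],"twist":[0,0,-5],"grip":0.06},{"dp":[0,0,0],"twist":[0,0,-5],"grip":0.06},{"dp":[0,0,0],"twist":[0,0,-5],"grip":0.06}]'
python3 - <<'E'
from h import *
o=telemetry.get_obs();T=R.from_rotvec(o["tcp_rot"]).as_matrix();p=o["tool_pos"]
print(p,T.round(3).tolist(),o["joints"].round(2),np.degrees(np.arctan2(T[1,0],T[0,0])))
s=snap("wrist","w9");g=cv2.cvtColor(s["img"],cv2.COLOR_RGB2GRAY)
u,v=proj(s,[.4837,.0510,.089]);print(u,v)
m=cv2.inRange(g,0,60);u,v=int(u),int(v)
y0=max(v-60,0);roi=m[y0:min(v+60,300),u-70:u+70]
ns,l,st,ce=cv2.connectedComponentsWithStats(roi)
for k in range(1,ns):
    if st[k,4]>80:print(st[k]+[u-70,y0,0,0,0],ce[k]+[u-70,y0])
cv2.imwrite("pics/w9c.png",s["img"][:,:,::-1])
E
```

```text
[-0.07   -0.0886  0.0527]
t: 14.68
tool_pos: [0.482, 0.0513, 0.2117]
tcp_rot: [-0.523, -3.093, 0.001]
force: [-0.1, -1.0, 0.2]
width: 0.0603
gripper_force: 0.0
t: 14.93
tool_pos: [0.4824, 0.0513, 0.2122]
tcp_rot: [-0.401, -3.112, 0.0]
force: [1.0, -0.9, -0.1]
width: 0.0602
gripper_force: 0.0
[0.48239586 0.05128386 0.21220621] [[-0.967, 0.254, -0.004], [0.254, 0.967, 0.0], [0.004, -0.0, -1.0]] [ 0.02  0.57 -0.35  2.    0.31  0.63  0.78] 165.29961360393798
314.6882218010917 231.46870344602894
[ 296  206   35   40 1082] [313.23659889 225.40850277]
```

```bash
python3 - <<'E'
from h import *
s=snap("wrist");k=onplane(s,313.5,228,.089);print(k.round(4));k=(k+[.4837,.0510,.089])/2;print(rows([k[0],k[1],.057]).round(4))
E
```

```text
[0.4817 0.0508 0.089 ]
[-0.0002 -0.0004  0.1558]
```

```bash
python3 -m handwheel '[{"dp":[0,0,0.03],"twist":[0,0,0],"grip":0.06},{"dp":[0,0,0.06],"twist":[0,0,0],"grip":0.06},{"dp":[0,0,0.09],"twist":[0,0,0],"grip":0.06},{"dp":[0,0,0.12],"twist":[0,0,0],"grip":0.06},{"dp":[0,0,0.145],"twist":[0,0,0],"grip":0.06},{"dp":[0,0,0.154],"twist":[0,0,0],"grip":0.06},{"dp":[0,0,0.154],"twist":[0,0,0],"grip":0.06},{"dp":[0,0,0.154],"twist":[0,0,0],"grip":0.06},{"dp":[0,0,0.154],"twist":[0,0,0],"grip":0.06}]'
python3 -m handwheel '[{"dp":[0,0,0],"twist":[0,0,0],"grip":0.04},{"dp":[0,0,0],"twist":[0,0,0],"grip":0.03},{"dp":[0,0,0],"twist":[0,0,0],"grip":0.02},{"dp":[0,0,0],"twist":[0,0,0],"grip":0.015},{"dp":[0,0,0],"twist":[0,0,0],"grip":0.015},{"dp":[0,0,0],"twist":[0,0,0],"grip":0.015},{"dp":[0,0,0],"twist":[0,0,0],"grip":0.015}]' 30
python3 -c "
from h import *
o=telemetry.get_obs();T=R.from_rotvec(o['tcp_rot']).as_matrix();p=o['tool_pos'];print(p,T.round(4).tolist())
a=np.radians(-15.6);d=np.array([np.sin(a),-np.cos(a),0]);print((T.T@(d*.12)).round(4),p+.12*d)"
```

```text
t: 15.78
tool_pos: [0.4843, 0.0516, 0.0609]
tcp_rot: [0.399, 3.114, 0.001]
force: [0.0, -0.5, -1.0]
width: 0.0601
gripper_force: 0.0
t: 16.37
tool_pos: [0.4835, 0.051, 0.0599]
tcp_rot: [0.399, 3.116, -0.001]
force: [0.1, -2.2, 3.3]
width: 0.0227
gripper_force: 30.0
[0.48354629 0.05103389 0.05989701] [[-0.9678, 0.2517, 0.0001], [0.2517, 0.9678, -0.0005], [-0.0002, -0.0004, -1.0]]
[ 2.1e-03 -1.2e-01  1.0e-04] [ 0.45127592 -0.06454562  0.05989701]
```

```bash
python3 -m handwheel '[{"dp":[0,-0.004,0],"twist":[0,0,0],"grip":0.015},{"dp":[0,-0.010,0],"twist":[0,0,0],"grip":0.015},{"dp":[0.0003,-0.019,0],"twist":[0,0,0],"grip":0.015},{"dp":[0.0005,-0.029,0],"twist":[0,0,0],"grip":0.015},{"dp":[0.0007,-0.040,0],"twist":[0,0,0],"grip":0.015},{"dp":[0.001,-0.051,0],"twist":[0,0,0],"grip":0.015},{"dp":[0.001,-0.062,0],"twist":[0,0,0],"grip":0.015},{"dp":[0.0013,-0.073,0],"twist":[0,0,0],"grip":0.015},{"dp":[0.0015,-0.084,0],"twist":[0,0,0],"grip":0.015},{"dp":[0.0017,-0.095,0],"twist":[0,0,0],"grip":0.015},{"dp":[0.002,-0.105,0],"twist":[0,0,0],"grip":0.015},{"dp":[0.002,-0.112,0],"twist":[0,0,0],"grip":0.015}]' 35
python3 -m handwheel '[{"dp":[0,-0.004,0],"twist":[0,0,0],"grip":0.015},{"dp":[0,-0.007,0],"twist":[0,0,0],"grip":0.015},{"dp":[0,-0.008,0],"twist":[0,0,0],"grip":0.015},{"dp":[0,-0.008,0],"twist":[0,0,0],"grip":0.015},{"dp":[0,-0.008,0],"twist":[0,0,0],"grip":0.015},{"dp":[0,-0.008,0],"twist":[0,0,0],"grip":0.015}]'
python3 - <<'E'
from h import *
o=telemetry.get_obs();p=o["tool_pos"];print(p,np.linalg.norm((p-[.48355,.05103,.0599])[:2]))
T=R.from_rotvec(o["tcp_rot"]).as_matrix();print(T.round(3).tolist())
for n in("wrist","top","side"): s=snap(n,n+"_p");print(n,np.round(proj(s,[.5892-.0323,.0942-.1156,.114])),np.round(proj(s,[p[0],p[1],.089])))
E
```

```text
t: 17.37
tool_pos: [0.4532, -0.0562, 0.0598]
tcp_rot: [0.397, 3.116, 0.004]
force: [0.7, 8.8, 4.4]
width: 0.0225
gripper_force: 35.0
t: 17.87
tool_pos: [0.4513, -0.0632, 0.0598]
tcp_rot: [0.396, 3.116, 0.004]
force: [0.1, 6.8, 4.4]
width: 0.0226
gripper_force: 35.0
[ 0.45128206 -0.06319751  0.05983647] 0.11869770248271634
[[-0.968, 0.25, 0.001], [0.25, 0.968, 0.002], [-0.0, 0.003, -1.0]]
wrist [540. 672.] [315. 351.]
top [431. 192.] [454. 252.]
side [327. 183.] [370. 191.]
```

```bash
python3 - <<'E'
from h import *
a=np.radians(-15.6);X=np.array([np.cos(a),np.sin(a),0]);Y=np.array([-np.sin(a),np.cos(a),0]);P=np.array([.5892,.0942,.04])
s0=dict(snap("top"));s1=dict(snap("side"))
for n,s,old in(("top",s0,"top0"),("side",s1,"side0")):
    A=cv2.cvtColor(cv2.imread(f"pics/{old}.png"),cv2.COLOR_BGR2GRAY).astype(np.float32);B=cv2.cvtColor(s["img"],cv2.COLOR_RGB2GRAY).astype(np.float32)
    ts=np.arange(.06,-.15,-.003)
    for xo in(-.028,.028):
        uv=np.array([proj(s,P+xo*X+t*Y) for t in ts],np.float32)
        f=lambda I:cv2.remap(I,uv[:,0:1],uv[:,1:2],cv2.INTER_LINEAR).ravel().round().astype(int)
        print(n,xo);print(' old',list(zip((ts*1000).round().astype(int).tolist(),f(A).tolist()))[:22]);print(' new',list(zip((ts*1000).round().astype(int).tolist(),f(B).tolist()))[34:])
# vial in side view: amber mask
im=s1["img"];h=cv2.cvtColor(im,cv2.COLOR_RGB2HSV)
u,v=map(int,proj(s1,[.5569,-.0214,.09]));print(u,v)
print("amber",[(k,[tuple(map(int,h[k,j])) for j in range(u-14,u+15,4)]) for k in range(v-10,v+22,6)])
E
```

```text
top -0.028
 old [(60, 102), (57, 133), (54, 198), (51, 199), (48, 198), (45, 198), (42, 168), (39, 137), (36, 187), (33, 118), (30, 89), (27, 149), (24, 201), (21, 201), (18, 200), (15, 201), (12, 201), (9, 200), (6, 200), (3, 200), (0, 200), (-3, 200)]
 new [(-42, 151), (-45, 154), (-48, 150), (-51, 155), (-54, 153), (-57, 151), (-60, 155), (-63, 153), (-66, 130), (-69, 91), (-72, 91), (-75, 92), (-78, 89), (-81, 111), (-84, 114), (-87, 72), (-90, 91), (-93, 118), (-96, 126), (-99, 124), (-102, 124), (-105, 123), (-108, 121), (-111, 84), (-114, 68), (-117, 65), (-120, 64), (-123, 63), (-126, 67), (-129, 65), (-132, 66), (-135, 67), (-138, 66), (-141, 82), (-144, 185), (-147, 217)]
top 0.028
 old [(60, 105), (57, 131), (54, 192), (51, 195), (48, 195), (45, 194), (42, 169), (39, 132), (36, 183), (33, 155), (30, 115), (27, 173), (24, 196), (21, 194), (18, 196), (15, 194), (12, 195), (9, 196), (6, 195), (3, 195), (0, 195), (-3, 195)]
 new [(-42, 131), (-45, 132), (-48, 132), (-51, 130), (-54, 132), (-57, 132), (-60, 133), (-63, 132), (-66, 133), (-69, 134), (-72, 134), (-75, 134), (-78,
[... 1822 characters left out ...]
71), (18, 207, 174), (17, 180, 136)]), (187, [(18, 210, 171), (17, 218, 172), (20, 231, 157), (19, 213, 171), (19, 177, 156), (18, 98, 156), (14, 58, 164), (16, 181, 169)]), (193, [(18, 219, 175), (15, 139, 158), (19, 171, 149), (20, 175, 169), (20, 176, 170), (20, 50, 239), (19, 41, 243), (20, 43, 241)]), (199, [(15, 49, 161), (16, 47, 163), (19, 174, 161), (19, 170, 168), (19, 170, 159), (15, 69, 166), (20, 44, 242), (19, 45, 243)]), (205, [(18, 62, 144), (15, 63, 141), (17, 116, 141), (20, 174, 160), (19, 167, 160), (15, 68, 143), (16, 59, 220), (20, 40, 245)]), (211, [(20, 44, 242), (15, 67, 140), (16, 67, 153), (17, 63, 155), (15, 66, 154), (15, 69, 145), (15, 62, 143), (15, 66, 144)])]
```

All cameras agree that the carriage has travelled about 118.5 mm, and the pull force of 6.8 N matches the spring. I'll add a small final nudge, then hold and hand in.

```bash
python3 -m handwheel '[{"dp":[0,-0.001,0],"twist":[0,0,0],"grip":0.015},{"dp":[0,-0.001,0],"twist":[0,0,0],"grip":0.015},{"dp":[0,-0.001,0],"twist":[0,0,0],"grip":0.015},{"dp":[0,-0.001,0],"twist":[0,0,0],"grip":0.015},{"dp":[0,-0.001,0],"twist":[0,0,0],"grip":0.015},{"dp":[0,-0.001,0],"twist":[0,0,0],"grip":0.015},{"dp":[0,-0.001,0],"twist":[0,0,0],"grip":0.015},{"dp":[0,-0.001,0],"twist":[0,0,0],"grip":0.015}]'
python3 -c "
from h import *
p=telemetry.get_obs()['tool_pos'];d=np.linalg.norm((p-[.48355,.05103,.0599])[:2]);print(d)
if .1155<d<.1245: print(manip.hand_in())"
```

```text
t: 18.78
tool_pos: [0.4511, -0.064, 0.0598]
tcp_rot: [0.395, 3.116, 0.004]
force: [-0.0, 6.9, 4.8]
width: 0.0223
gripper_force: 35.0
0.11950302910878643
the job is handed in; nothing more can be done
None
```

I handed in the job at 18.8 s of robot time: the wide collar is seated in the pocket, the vial stands in it, and the gripper is holding the carriage about 119.5 mm along, within 1 mm of the mark; no verdict was returned.

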